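# Shoot one frame with the spring-return shutter knob

### The job

The toy dinosaur is posed on the light panel: take one frame of it. On the control box that carries the wing-shaped knob, twist that knob clockwise (seen from above) all the way to its stop, keep it there for a full second, then let go so that it springs back to rest by itself. Leave the round dial and the toggle lever on the other two boxes as they are.

Things in the scene. Friction and masses are not known exactly. Their poses are not given: they have to be found in the camera images.
- shutter (a joint): Turn of the wing knob, rad: 0 at rest, growing clockwise seen from above, 1.2 (69 degrees) at the hard stop. Its spring pushes back with 0.05 N m at rest and 0.15 N m at the stop, and returns it to 0 once let go. It is in the middle of a grey box 110 x 92 x 42 mm fixed to the table; the two other boxes have the same housing, their middles at least 150 mm away.
- shutter_grip (a point): Where to grip the wing knob: on its vertical turning axis, 76 mm above the table. The knob is a black upright bar 54 mm long, 14 mm thick and 40 mm tall (foot 52, top 92 mm above the table) on a grey disc of 54 mm diameter. z is up; x runs along the bar and turns with it (white pointer line at the -x end), y across its thickness: grip across y.
- dimmer_mark (a point): End of the white line on the rim of the round ribbed black dial (50 mm diameter, 28 mm tall, top 74 mm above the table) on a second grey box of the same housing; 23 mm from the dial's axis, it travels with the dial. It is not to be turned.
- toggle_tip (a point): Near the top of the small toggle lever (steel stem with a 14 mm black cap, its top up to 90 mm above the table) on a third grey box of the same housing. It stays where it is pushed and is not to be moved. (Beyond all three boxes, farther than x = 0.70 m, lies the light panel with the dinosaur pinned on it, 190 mm tall in all.)

How it is judged:
By the outcome, as a careful person would: the job done as asked, in the order asked, and still so for the second after the job is handed in, with the robot touching nothing.
It also fails if it takes over 35 s, if anything falls off the work surface, if the arm or the gripper's body presses on something with over 40 N, if the wrist force passes 120 N, or if a joint passes its speed limit or range.

### The arm

A 6-joint arm with a two-finger parallel gripper is mounted at the origin on the work surface. World frame = base frame: x ahead of the robot, y to its left, z up, the work surface at z = 0. Lengths are in m, angles in rad, forces in N, time in s.
With the tool pointing down it reaches from about 0.35 to 0.975 m from the base axis. Payload 4.9 kg.
Tool frame: the origin (TCP) lies midway between the tips of the shut fingers; the grasp point (between the pads) lies 19 mm behind it; z points along the fingers, y is the line along which they close (so a half turn about z gives the same grasp; the last joint's range is limited). The gripper opens to 85 mm and grips with 20 to 120 N. Pads are 22 mm wide; open, the fingers measure 114 mm over their backs; the gripper's body (76 mm by 85 mm) begins 54 mm behind the grasp point. The pads swing forward as they close: fully open they stand 13 mm farther back than shut.
Start: joints at [0.984, 0.053, 1.613, -0, 1.476, -0.119], TCP at [0.282, 0.558, 0.231] pointing down, gripper open.
Joint ranges: [-3.01, 3.01], [-1.01, 2.22], [0.06, 2.58], [-1.02, 4.17], [0.09, 2.62], [-3.14, 3.14]. Speed limits (rad/s): [2.57, 2.57, 3.14, 3.14, 3.14, 3.14].

### API

Orientations are given as a rotation vector (axis times angle).
In Python, from station import ctrl, optics, job gives the robot as it stands.
- The arm moves only by the shell command python3 -m jog 'ROWS' [OPENING] [FORCE]. ROWS is JSON, a list of rows, each a list of 2 entries, a list of its own where there are three numbers: the shift along the tool's x, y, z in m, then the turn, a rotation vector about the tool's x, y, z in rad. A call has 1 to 5 rows; each row is the pose to reach, as a shift and turn from the pose commanded when the call began, along the tool's axes at that moment; what a row does not reach only later rows make up. A row lasts 1/10 s, in which the tool goes at most 50 mm and 8.59 degrees, less where a joint would pass 70% of its speed; a pose out of reach is approached as far as the arm can. A call with a gripper value outside its range is refused whole. OPENING is the opening, from 0 (shut) to 1 (fully open), set as the call begins (- or left out, the last holds). The fingers move at their own pace and stop on an object; FORCE is the grip in N (left out, the last holds). Time passes only in rows, so rows that repeat a pose let the fingers close. It gives the time, the measured TCP pose, the force, the opening and the grip force at its end, in the units of the state.
- ctrl.get_obs(): the state, without advancing time (a new reading comes with each control period).
- optics.get_image(name): name is "side" or "top" or "wrist"; returns a dict with "image" (420x560x3 uint8, blue, green, red), "fx", "fy", "cx", "cy" (pixels), "rvec" (rotation vector, rad) and "tvec" (3), from world to camera coordinates, as OpenCV has them; the wrist camera has in their place "mount" (4x4, takes a point from camera to tool coordinates, whose origin is the TCP and whose axes are the flange's). Camera axes: x right, y down, z forward; pixel columns grow to the right and rows downward; lengths in m; the calibration is good to about 2 mm. A picture is of the moment at which its call begins: read the wrist's pose just before it. There is no depth.
- job.finish_job(): hands the job in; it is judged then, once.
The state is a dict: "t": time; "q": joint angles; "dq": joint speeds; "effort": joint torques, N m; "tool_pos": TCP position; "tool_rot": TCP orientation; "contact_force": force on the tool from outside, world axes, zero at the start; "wrist_torque": the same for the moment, N m; "opening": finger opening in m; "grip_force": force on a finger pad.
Only numpy, scipy, OpenCV 4.12 (cv2) and the standard library are available. Lean on these libraries where they do the work, as an engineer would, in place of code of your own. Each camera call takes 0.05 s, during which the arm holds its last target. There are 200 camera calls.

## Working session

There is one attempt and no reset: what is moved stays moved. The work goes in short steps, Python scripts to look and compute and a shell command to move; the robot and the scene stay as the last step left them, time stands still between calls to the robot, and variables do not carry over. Pictures are saved under pics/ and viewed, at most 10 in all, crops included, and the job is handed in when it is done.

```bash
mkdir -p pics; python3 - <<'E'
from station import ctrl, optics
import cv2, numpy as np, pickle
o=ctrl.get_obs(); print(o['t'],o['tool_pos'],o['tool_rot'],o['opening'])
d={n:optics.get_image(n) for n in('side','top','wrist')}
pickle.dump((o,d),open('first.pkl','wb'))
for n in('side','top'): cv2.imwrite(f'pics/{n}0.png',d[n]['image'])
print(d['wrist']['mount'])
E
```

```text
0.0 [0.28146569 0.55732574 0.23006293] [-0.72792013 -3.05534527  0.00307123] 0.08541318964269544
[[ 1.97904927e-04 -9.64625205e-01 -2.63625065e-01  6.70551638e-02]
 [ 9.99999853e-01  3.24053404e-04 -4.35031407e-04 -1.89948926e-04]
 [ 5.05070860e-04 -2.63624940e-01  9.64625127e-01 -1.42156815e-01]
 [ 0.00000000e+00  0.00000000e+00  0.00000000e+00  1.00000000e+00]]
```

View pics/top0.png

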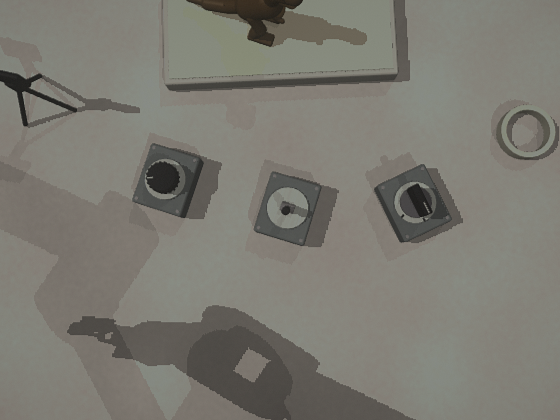

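View pics/side0.png

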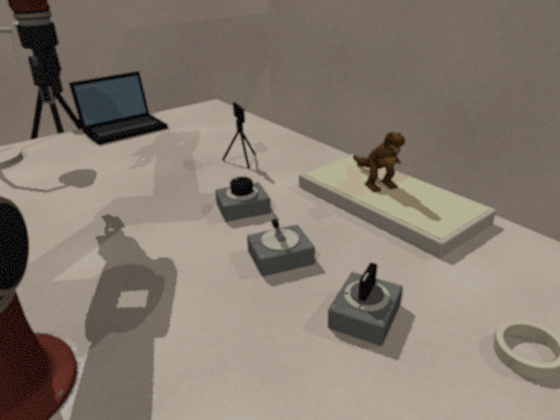

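The wing-knob box is the right one: top view knob at about (418,202), side view about (368,283). The dial is at (163,178) in the top view and the toggle at (287,210).

```bash
cat > h.py <<'E'
import numpy as np, cv2
from scipy.spatial.transform import Rotation as R
def ray(c,u,v,o=None):
    d=np.array([(u-c['cx'])/c['fx'],(v-c['cy'])/c['fy'],1.])
    if 'mount' in c:
        M=np.array(c['mount']); Rw=R.from_rotvec(o['tool_rot']).as_matrix()
        return Rw@M[:3,3]+o['tool_pos'], Rw@M[:3,:3]@d
    Rc=cv2.Rodrigues(np.array(c['rvec'],float))[0]
    return -Rc.T@np.array(c['tvec']).ravel(), Rc.T@d
def onz(c,u,v,z,o=None):
    p,d=ray(c,u,v,o); return p+d*(z-p[2])/d[2]
E
python3 - <<'E'
import pickle; from h import *
o,d=pickle.load(open('first.pkl','rb'))
t=d['top']
im=t['image'][150:255,360:475]; cv2.imwrite('pics/crop.png',np.hstack([cv2.resize(im,None,fx=4.5,fy=4.5,interpolation=cv2.INTER_CUBIC)]))
print('cam',ray(t,0,0)[0])
for n,(u,v),z in(('wing',(415,203),.052),('dial',(163,178),.074),('tog',(287,210),.042)): print(n,onz(t,u,v,z))
print(R.from_rotvec(o['tool_rot']).as_matrix())
E
```

```text
cam [ 0.42097671 -0.01167022  0.89645241]
wing [ 0.50766034 -0.21855487  0.052     ]
dial [0.55231614 0.20695742 0.074     ]
tog [ 0.49895541 -0.00070362  0.042     ]
[[-8.92576112e-01  4.50895253e-01 -1.16434918e-03]
 [ 4.50896683e-01  8.92574467e-01 -1.73299657e-03]
 [ 2.57868426e-04 -2.07183252e-03 -9.99997821e-01]]
```

View pics/crop.png

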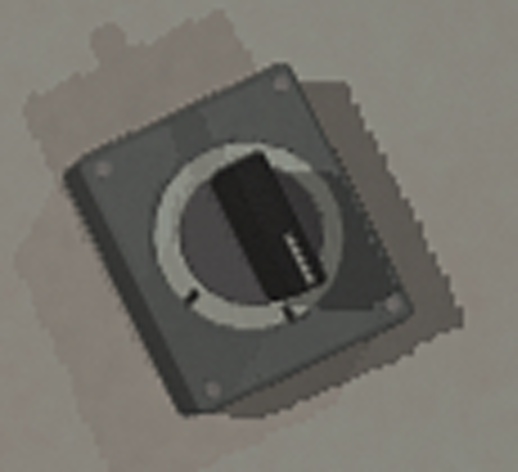

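Top view crop: the bar's top face is centred at about (279,224) in the crop, i.e. full-image (422,199.8). The pointer end is at lower right, the disc ring is centred at about (249,236), and the stop tick is to the left of the rest tick, which fits clockwise.

```bash
cat >> h.py <<'E'
def go(o,xyz,yaw):
    "shift in tool axes and turn rotvec to reach TCP xyz, pointing down, tool x at yaw (rad)"
    A=R.from_rotvec(o['tool_rot']); T=R.from_euler('z',yaw)*R.from_matrix(np.diag([1.,-1,-1]))
    return np.round(A.inv().apply(np.array(xyz)-o['tool_pos']),4), np.round((A.inv()*T).as_rotvec(),4)
E
python3 - <<'E'
import pickle; from h import *
o,d=pickle.load(open('first.pkl','rb')); t=d['top']
f=lambda u,v,z:onz(t,360+u/4.5,150+v/4.5,z)
print(f(279,224,.092),f(249,236,.044))
a,b=f(248,160,.092),f(311,290,.092); w=a-b; print(a,b,np.linalg.norm(w),np.degrees(np.arctan2(w[1],w[0])))
print(go(o,[.508,-.219,.2],np.radians(26)))
print(go(o,[.508,-.219,.2],np.radians(26+90)))
E
```

```text
[ 0.50867585 -0.22019009  0.092     ] [ 0.50943357 -0.22111309  0.044     ]
[ 0.53202969 -0.20981105  0.092     ] [ 0.48472382 -0.23084607  0.092     ] 0.05177178109429085 23.97278761691202
(array([-0.5522, -0.5907,  0.0311]), array([-1.40e-03,  2.20e-03,  2.22e+00]))
(array([-0.5522, -0.5907,  0.0311]), array([-2.100e-03,  4.000e-04,  6.492e-01]))
```

```bash

python3 -m jog '[[[-0.02,-0.022,0],[0,0,0]],[[-0.047,-0.051,0],[0,0,0]],[[-0.075,-0.08,0],[0,0,0]],[[-0.103,-0.11,0],[0,0,0]],[[-0.131,-0.14,0],[0,0,0]]]' 1 60
python3 -m jog '[[[-0.028,-0.03,0],[0,0,0]],[[-0.056,-0.06,0],[0,0,0]],[[-0.084,-0.09,0],[0,0,0]],[[-0.112,-0.12,0],[0,0,0]],[[-0.14,-0.15,0],[0,0,0]]]'
python3 -m jog '[[[-0.028,-0.03,0],[0,0,0]],[[-0.056,-0.06,0],[0,0,0]],[[-0.084,-0.09,0],[0,0,0]],[[-0.112,-0.12,0],[0,0,0]],[[-0.14,-0.15,0],[0,0,0]]]'
python3 -m jog '[[[-0.028,-0.03,0],[0,0,0]],[[-0.056,-0.06,0],[0,0,0]],[[-0.084,-0.09,0],[0,0,0]],[[-0.112,-0.12,0],[0,0,0]],[[-0.14,-0.15,0],[0,0,0]]]'
python3 -m jog '[[[0,0,0],[0,0,0.13]],[[0,0,0],[0,0,0.26]],[[0,0,0],[0,0,0.4]],[[0,0,0],[0,0,0.54]],[[0,0,0],[0,0,0.68]]]'
python3 -m jog '[[[0,0,0],[0,0,0.14]],[[0,0,0],[0,0,0.28]],[[0,0,0],[0,0,0.42]],[[0,0,0],[0,0,0.56]],[[0,0,0],[0,0,0.7]]]'
python3 -m jog '[[[0,0,0],[0,0,0.14]],[[0,0,0],[0,0,0.28]],[[0,0,0],[0,0,0.42]],[[0,0,0],[0,0,0.56]],[[0,0,0],[0,0,0.7]]]'
python3 - <<'E'
from h import *; from station import ctrl,optics
import pickle
o=ctrl.get_obs(); w=optics.get_image('wrist'); pickle.dump((o,w),open('w1.pkl','wb'))
print(o['t'],o['q'],o['tool_pos'],go(o,[.509,-.2207,.2],np.radians(25)))
cv2.imwrite('pics/w1.png',w['image'])
E
```

```text
t: 0.65
tool_pos: [0.3356, 0.3722, 0.2309]
tool_rot: [-0.727, -3.056, 0.001]
contact_force: [0.5, 0.5, -0.6]
opening: 0.0857
grip_force: 0.0
t: 1.15
tool_pos: [0.3929, 0.1752, 0.2311]
tool_rot: [0.728, 3.056, 0.0]
contact_force: [0.9, 0.2, -0.4]
opening: 0.0855
grip_force: 0.0
t: 1.65
tool_pos: [0.4502, -0.0219, 0.2311]
tool_rot: [0.728, 3.056, 0.0]
contact_force: [0.7, 1.3, 0.2]
opening: 0.0852
grip_force: 0.0
t: 2.15
tool_pos: [0.5076, -0.2189, 0.2309]
tool_rot: [-0.729, -3.056, -0.0]
contact_force: [0.3, 1.0, 1.2]
opening: 0.0857
grip_force: 0.0
t: 2.65
tool_pos: [0.5073, -0.2172, 0.2308]
tool_rot: [-1.713, -2.632, 0.0]
contact_force: [-1.3, 0.3, -0.1]
opening: 0.0855
grip_force: 0.0
t: 3.15
tool_pos: [0.5074, -0.2171, 0.2309]
tool_rot: [-2.512, -1.886, 0.0]
contact_force: [0.2, 0.7, 0.5]
opening: 0.0856
grip_force: 0.0
t: 3.65
tool_pos: [0.5073, -0.2171, 0.2308]
tool_rot: [-3.006, -0.91, 0.001]
contact_force: [-0.5, 0.2, -0.7]
opening: 0.0859
grip_force: 0.0
3.65 [-5.39181645e-01 -1.21265661e-01  1.78339399e+00 -4.09602228e-06
  1.48026825e+00  4.43570962e-01] [ 0.50734178 -0.21708576  0.23084163] (array([-0.0006,  0.0039,  0.0308]), array([-0.0007,  0.0004,  0.1517]))
```

View pics/w1.png

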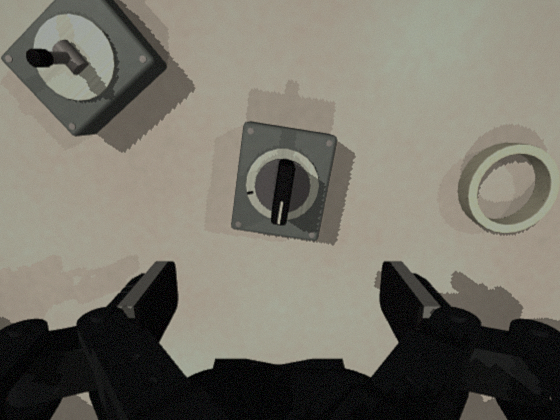

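Wrist view: the knob bar runs from about (280,224) (pointer end) to (287,160), the ring is centred near (283,185), and the fingers are well clear.

```bash
python3 - <<'E'
from h import *; import pickle
o,w=pickle.load(open('w1.pkl','rb')); im=w['image']
g=im.max(2).astype(np.uint8); m=np.zeros_like(g); m[150:235,255:315]=(g[150:235,255:315]<38)
n,l,s,c=cv2.connectedComponentsWithStats(m); k=1+np.argmax(s[1:,4])
r=cv2.minAreaRect(np.argwhere(l==k)[:,::-1].astype(np.float32)); print(s[k],r)
bp=cv2.boxPoints(r); ds=np.linalg.norm(bp-np.roll(bp,-1,0),axis=1); i=np.argmin(ds[:2])
e1,e2=(bp[i]+bp[i+1])/2,(bp[i+2]+bp[(i+3)%4])/2
a,b=[onz(w,*e,.092,o) for e in(e1,e2)]; v=a-b
print(a,b,(a+b)/2,np.linalg.norm(v),np.degrees(np.arctan2(v[1],v[0]))%180)
print('ring',onz(w,283,185,.045,o))
cor=[onz(w,u,v,.042,o) for u,v in((247,122),(336,134),(317,241),(232,227))]
v=cor[1]-cor[2];v2=cor[0]-cor[3];print('box',np.mean(cor,0),np.degrees(np.arctan2(v[1],v[0])),np.degrees(np.arctan2(v2[1],v2[0])))
E
```

```text
[271 159  25  66 980] ((282.7947692871094, 191.58380126953125), (17.25849151611328, 65.08047485351562), 8.746161460876465)
[ 0.53808019 -0.20560801  0.092     ] [ 0.48716403 -0.22972101  0.092     ] [ 0.51262211 -0.21766451  0.092     ] 0.056337309726412564 25.34141496236761
ring [ 0.51065524 -0.22005274  0.045     ]
box [ 0.51156783 -0.2193256   0.042     ] 25.920341320228296 23.94935725881747
```

```bash
python3 - <<'E'
from h import *; from station import ctrl
print(go(ctrl.get_obs(),[.511,-.2195,.06],np.radians(25.2)))
E
```

```text
(array([0.0018, 0.0041, 0.1708]), array([-0.0007,  0.0004,  0.1447]))
```

```bash

python3 -m jog '[[[0.002,0.004,0],[0,0,0.1]],[[0.002,0.004,0.02],[0,0,0.145]],[[0.002,0.004,0.05],[0,0,0.145]],[[0.002,0.004,0.08],[0,0,0.145]],[[0.002,0.004,0.11],[0,0,0.145]]]'
python3 -m jog '[[[0,0,0.02],[0,0,0]],[[0,0,0.04],[0,0,0]],[[0,0,0.055],[0,0,0]],[[0,0,0.06],[0,0,0]],[[0,0,0.06],[0,0,0]]]'
python3 -m jog '[[[0,0,0],[0,0,0]],[[0,0,0],[0,0,0]],[[0,0,0],[0,0,0]],[[0,0,0],[0,0,0]],[[0,0,0],[0,0,0]]]' 0 40
python3 -m jog '[[[0,0,0],[0,0,0]],[[0,0,0],[0,0,0]],[[0,0,0],[0,0,0]],[[0,0,0],[0,0,0]],[[0,0,0],[0,0,0]]]'
python3 - <<'E'
from h import *; from station import ctrl,optics
o=ctrl.get_obs(); print(o['t'],o['q'],o['tool_pos'],o['tool_rot'],o['opening'],o['wrist_torque'])
cv2.imwrite('pics/w2.png',np.hstack([cv2.resize(optics.get_image('wrist')['image'],(400,300)),cv2.resize(optics.get_image('side')['image'][200:380,280:520],(400,300))]))
E
```

```text
t: 4.2
tool_pos: [0.5113, -0.2193, 0.1201]
tool_rot: [3.062, 0.703, 0.0]
contact_force: [-0.9, 0.2, 0.4]
opening: 0.0853
grip_force: 0.0
t: 4.7
tool_pos: [0.5111, -0.2192, 0.0606]
tool_rot: [-3.062, -0.7, 0.002]
contact_force: [0.3, 0.0, -0.4]
opening: 0.0854
grip_force: 0.0
t: 5.2
tool_pos: [0.5113, -0.2188, 0.0618]
tool_rot: [-3.061, -0.698, 0.0]
contact_force: [-5.2, 6.8, 17.9]
opening: 0.0136
grip_force: 43.2
t: 5.7
tool_pos: [0.5114, -0.2188, 0.0619]
tool_rot: [-3.062, -0.697, 0.0]
contact_force: [-3.0, 3.3, 6.4]
opening: 0.0134
grip_force: 40.8
5.7 [-5.38684407e-01  5.86156950e-02  1.90575797e+00  1.18435204e-03
  1.17850391e+00  5.83808651e-01] [ 0.51135391 -0.21880914  0.06189161] [-3.06152095e+00 -6.97243696e-01  2.71375988e-04] 0.013421141322690995 [ 0.61202257  0.4692432  -0.48300133]
```

View pics/w2.png

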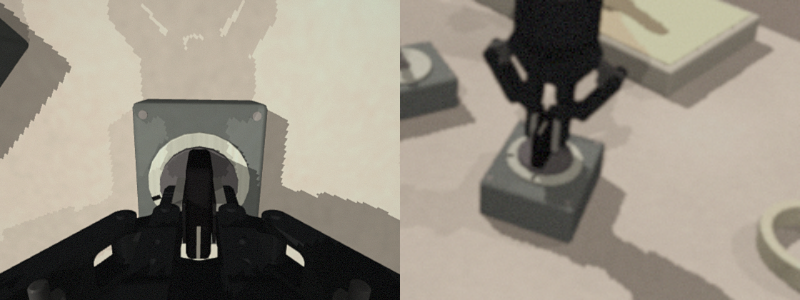

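The wrist and side views show the bar centred between the pads and gripped. Turning it clockwise.

```bash
S="python3 -c \"from station import ctrl;o=ctrl.get_obs();print('TQ',o['wrist_torque'],o['q'][5])\""
python3 -m jog '[[[0,0,0],[0,0,0.04]],[[0,0,0],[0,0,0.12]],[[0,0,0],[0,0,0.22]],[[0,0,0],[0,0,0.32]],[[0,0,0],[0,0,0.42]]]' 0 60; eval $S
python3 -m jog '[[[0,0,0],[0,0,0.1]],[[0,0,0],[0,0,0.2]],[[0,0,0],[0,0,0.3]],[[0,0,0],[0,0,0.4]],[[0,0,0],[0,0,0.5]]]'; eval $S
python3 -m jog '[[[0,0,0],[0,0,0.06]],[[0,0,0],[0,0,0.12]],[[0,0,0],[0,0,0.17]],[[0,0,0],[0,0,0.21]],[[0,0,0],[0,0,0.23]]]'; eval $S
```

```text
t: 6.3
tool_pos: [0.5114, -0.2191, 0.0619]
tool_rot: [-3.141, -0.04, 0.001]
contact_force: [-3.1, 3.7, 4.3]
opening: 0.0132
grip_force: 61.5
TQ [0.39185887 0.46130909 0.06590163] 1.006589191843842
t: 6.8
tool_pos: [0.5113, -0.2195, 0.0619]
tool_rot: [3.053, -0.738, -0.001]
contact_force: [-2.9, 2.3, 4.8]
opening: 0.0131
grip_force: 61.5
TQ [0.20242877 0.57495267 0.15798308] 1.50647192005976
t: 7.3
tool_pos: [0.5112, -0.2196, 0.0619]
tool_rot: [2.95, -1.079, -0.001]
contact_force: [-3.1, 2.1, 4.6]
opening: 0.0131
grip_force: 61.5
TQ [0.18381045 0.58937319 0.11002017] 1.7334924996395578
```

```bash
S="python3 -c \"from station import ctrl;o=ctrl.get_obs();print('TQ',o['wrist_torque'],o['q'][5])\""
python3 -m jog '[[[0,0,0],[0,0,0.02]],[[0,0,0],[0,0,0.03]]]' |grep t:; eval $S
python3 -m jog '[[[0,0,0],[0,0,0.02]],[[0,0,0],[0,0,0.02]]]'|grep t:; eval $S
python3 -m jog '[[[0,0,0],[0,0,0.02]],[[0,0,0],[0,0,0.02]]]'|grep t:; eval $S
python3 -m jog '[[[0,0,0],[0,0,0.02]],[[0,0,0],[0,0,0.02]]]'; eval $S
```

```text
t: 7.5
tool_rot: [2.933, -1.122, -0.001]
TQ [0.15292341 0.62938545 0.1729754 ] 1.7629394324186443
t: 7.7
tool_rot: [2.922, -1.151, -0.001]
TQ [0.12804512 0.62804163 0.13852682] 1.7826771224771452
t: 7.9
tool_rot: [2.911, -1.178, -0.001]
TQ [0.1542807  0.66053404 0.53221787] 1.8016932876555614
t: 8.1
tool_pos: [0.5112, -0.2197, 0.062]
tool_rot: [2.9, -1.203, -0.001]
contact_force: [-3.7, 0.4, 4.9]
opening: 0.0128
grip_force: 63.3
TQ [0.23518754 0.58283342 1.21782835] 1.8196179009629647
```

Torque jumped from 0.15 to 1.2 N m at about 69°: the knob is on its stop. I hold it there for over a second, release, let it spring back, then retreat straight up.

```bash
H='[[[0,0,0],[0,0,0]],[[0,0,0],[0,0,0]],[[0,0,0],[0,0,0]],[[0,0,0],[0,0,0]],[[0,0,0],[0,0,0]]]'
python3 -m jog '[[[0,0,0],[0,0,0]],[[0,0,0],[0,0,0]],[[0,0,0],[0,0,0]],[[0,0,0],[0,0,0]],[[0,0,0],[0,0,0]]]' |grep t:
python3 -m jog '[[[0,0,0],[0,0,0]],[[0,0,0],[0,0,0]],[[0,0,0],[0,0,0]],[[0,0,0],[0,0,0]],[[0,0,0],[0,0,0]]]' |grep t:
python3 -m jog '[[[0,0,0],[0,0,0]],[[0,0,0],[0,0,0]],[[0,0,0],[0,0,0]],[[0,0,0],[0,0,0]],[[0,0,0],[0,0,0]]]' |grep t:
python3 -c "from station import ctrl;o=ctrl.get_obs();print('TQ',o['wrist_torque'],o['q'][5])"
python3 -m jog '[[[0,0,0],[0,0,0]],[[0,0,0],[0,0,0]],[[0,0,0],[0,0,0]],[[0,0,0],[0,0,0]],[[0,0,0],[0,0,0]]]' 1
python3 -m jog '[[[0,0,0],[0,0,0]],[[0,0,0],[0,0,0]],[[0,0,0],[0,0,0]],[[0,0,0],[0,0,0]],[[0,0,0],[0,0,0]]]' 
python3 -m jog '[[[0,0,-0.01],[0,0,0]],[[0,0,-0.03],[0,0,0]],[[0,0,-0.06],[0,0,0]],[[0,0,-0.09],[0,0,0]],[[0,0,-0.12],[0,0,0]]]'
python3 -m jog '[[[0,0,-0.02],[0,0,0]],[[0,0,-0.03],[0,0,0]],[[0,0,-0.03],[0,0,0]],[[0,0,-0.03],[0,0,0]],[[0,0,-0.03],[0,0,0]]]'
python3 - <<'E'
from h import *; from station import ctrl,optics
cv2.imwrite('pics/w3.png',np.hstack([cv2.resize(optics.get_image('wrist')['image'],(400,300)),cv2.resize(optics.get_image('side')['image'][160:380,200:493],(400,300))]))
E
```

```text
t: 8.6
tool_rot: [2.9, -1.203, -0.002]
t: 9.1
tool_rot: [2.9, -1.203, -0.001]
t: 9.6
tool_rot: [2.9, -1.203, -0.001]
TQ [0.2255684  0.56307363 1.258403  ] 1.8194359765894355
t: 10.1
tool_pos: [0.5116, -0.2196, 0.0614]
tool_rot: [2.899, -1.211, 0.001]
contact_force: [-0.5, -0.1, 0.6]
opening: 0.0838
grip_force: 0.0
t: 10.6
tool_pos: [0.5115, -0.2194, 0.0613]
tool_rot: [2.899, -1.211, 0.0]
contact_force: [0.3, -0.6, 0.1]
opening: 0.0854
grip_force: 0.0
t: 11.1
tool_pos: [0.5115, -0.2194, 0.1833]
tool_rot: [2.899, -1.211, 0.001]
contact_force: [-0.5, -0.4, -0.2]
opening: 0.0856
grip_force: 0.0
t: 11.6
tool_pos: [0.5106, -0.219, 0.2094]
tool_rot: [-2.899, 1.211, 0.005]
contact_force: [0.0, -0.4, -0.6]
opening: 0.0853
grip_force: 0.0
```

View pics/w3.png

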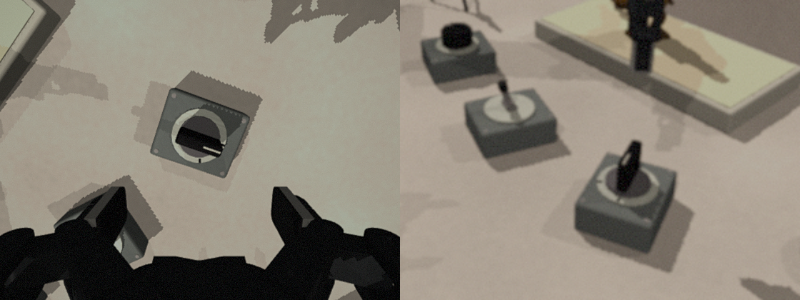

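The pointer, near (215,150) in the left half, is back at the rest tick along the box's long side. The dial and toggle look as they did before, and the gripper is clear.

```bash
python3 -c "from station import job;print(job.finish_job())"
```

```text
the job is handed in; nothing more can be done
None
```

I twisted the wing knob clockwise to its stop, held it there for about 1.5 s and let go; it sprang back to rest, the dial and toggle were left untouched, and I handed the job in at about 12 s.

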